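# Latch the storage tin and hang it up

### The arm

A 7-joint arm with a two-finger parallel gripper is mounted at the origin on the work surface. World frame = base frame: x ahead of the robot, y to its left, z up, the work surface at z = 0. Lengths are in m, angles in rad, forces in N, time in s.
With the tool pointing down it reaches from about 0.425 to 0.875 m from the base axis. Payload 9.9 kg.
Tool frame: the origin (TCP) lies where the fingers leave the gripper's body, on its centre line; the fingertips stand 73 mm ahead of it and the grasp point (between the pads) lies 54 mm ahead of it; y points along the fingers, z is the direction in which the jaws open and shut, and the axes are right-handed (so a half turn about y gives the same grasp; the last joint's range is limited). The gripper opens to 85 mm and grips with 20 to 120 N. Pads are 22 mm wide; open, the fingers measure 114 mm over their backs; the gripper's body (76 mm by 85 mm) begins 54 mm behind the grasp point. The pads swing forward as they close: fully open they stand 13 mm farther back than shut.
Start: joints at [-1.286, 0.576, 0.025, 1.437, -0.015, 1.129, -0.057], TCP at [0.243, 0.63, 0.304] pointing down, gripper open.
Joint ranges: [-2.76, 2.76], [-0.34, 2.15], [-1.52, 1.57], [0.19, 2.46], [-1.09, 4.23], [0.17, 1.99], [-2.82, 2.82]. Speed limits (rad/s): [2.22, 2.22, 3.01, 3.01, 3.14, 3.14, 3.14].

### API

Orientations are given as [roll, pitch, yaw] about the fixed x, y, z axes, in that order (R = Rz(yaw) Ry(pitch) Rx(roll)).
In Python, from bench import get_state, viewer, job, nets gives the robot as it stands.
- The arm moves only by the tool play_rows, never from a script. Its argument "commands" is one flat list of numbers, 5 for each row, row after row: the shift along the world's x, y, z scaled (see below), then the turn about the world's z scaled (see below), then the opening, from 0 (shut) to 1 (fully open). A call has exactly 10 rows; each row shifts and turns the commanded pose from where the row before left it; what a row does not reach is not made up. The controller multiplies each number of a shift by 20 cm and each number of a turn by pi rad. A row lasts 1/12 s, in which the tool goes at most 41.7 mm and 7.16 degrees, less where a joint would pass 70% of its speed; a pose out of reach is approached as far as the arm can. A call with a number of a shift or a turn outside -1 to 1 is refused whole. A call with a gripper value outside its range is refused whole. The fingers move at their own pace and stop on an object; "force" is the grip in N (left out, the last holds). Time passes only in rows, so rows that do not move let the fingers close, or fill a call up. It gives the time, the measured TCP pose, the force and the opening at its end, in the units of the state.
- get_state(): the state, without advancing time (a new reading comes with each control period).
- viewer.snapshot(name): name is "scene" or "top" or "wrist"; returns (picture, depth): 400x640x3 uint8, red, green, blue; 400x640 float32, m along the optical axis (not along the pixel's ray), 0 where there is no reading.
- viewer.camera_model(name): a dict with "intrinsics" (3x3 intrinsics, pixels), "T" (4x4, takes a point from camera to world coordinates); the wrist camera has in their place "mount" (4x4, takes a point from camera to tool coordinates, whose origin is the TCP and whose axes are the tool frame's). Camera axes: x right, y up, looking along -z (the intrinsics and any distortion apply to the point x, -y, -z); pixel columns grow to the right and rows downward; lengths in m; the calibration is good to about 2 mm. A picture is of the moment at which its call begins: read the wrist's pose just before it. camera_model takes no time and is no camera call.
- job.hand_in(): hands the job in, once; it reports no verdict.
Trained networks look in the newest picture that a camera, given by its name, has taken for a name from the list of things; names that differ only in an ending like _2 or _b are one class to them, and where a whole thing is asked for, a point or a joint stands for the part that bears it (a point fixed in the world has none). Each returns a list of dicts, best first, with "conf" (0 to 1); they miss things now and then, are a little off and sometimes report something else, mostly with a low value. They report only what shows in the picture. A call takes as long as a camera call. They do not tell look-alikes from the thing itself.
- nets.cut_out(camera, label): "region" (400x640 bool, what is visible of it) and "xy" ([column, row] in pixels, amid what is visible of it).
- nets.spot_point(camera, label): "xy" ([column, row] in pixels: a listed point, or the origin of a listed thing).
The state is a dict: "time": time; "qpos": joint angles; "qd": joint speeds; "joint_efforts": joint torques, N m; "position": TCP position; "eef_rot": TCP orientation; "force": force on the tool from outside, world axes, zero at the start; "torque": the same for the moment, N m; "finger_gap": opening from 0.0 (shut) to 1.0 (fully open).
Only numpy, scipy, OpenCV 4.12 (cv2) and the standard library are available. Lean on these libraries where they do the work, as an engineer would, in place of code of your own. Each camera call takes 0.05 s, during which the arm holds its last target. There are 200 camera calls.

### The job

Set the blue storage tin down level in the dark wooden rest, and while it sits there turn the red knob on its lid clockwise until the latch clicks over and stays locked. Then hang the tin by its steel handle on the hook of the white stand, and leave it hanging still and still latched; do not knock over or push about the jars, cans and mug.

Things in the scene. Friction and masses are not known exactly. Their poses are not given: they have to be found in the camera images.
- tin: Blue rectangular storage tin with white lid, loose, 0.4 to 0.7 kg, knob and steel arched handle on the lid. Origin: centre of its underside; x across its 64 mm width, y along its 190 mm length (knob at the +y end), z up. Lid top 80 mm up. Over the lid's middle stands the handle (see point tin_handle).
- tin_handle (a point): Handle's peak (centre of the 10 mm round bar), 132 mm above the tin's underside; axes as the tin's. The arch lies in the tin's y-z plane: uprights at y = +-22 mm to 38 mm above the lid, then sloping to this peak 52 mm above it. Grip it across the bar (10 mm, along x) or over both uprights (54 mm, along y: leaves the opening, 34 wide and 47 high, free for the hook).
- latch (a joint): Angle of the red knob, rad: 0 = open, 1.4 = locked (end stop); grows clockwise seen from above. Sprung detent: resists with up to about 0.17 N m, springs back to 0 if let go before the middle (0.7), snaps on to 1.4 by itself past it. One grasp can do it; the tin may yield a little, so turn well past 1 before letting go.
- latch_top (a point): Centre of the knob's top, on its upright axis; 38 mm above the lid, 72 mm from the tin's centre towards +y. Red bar grip 38 mm long, 14 wide, 30 deep, on a black disc of radius 20 and height 8 mm. Its x axis runs along the bar (along the tin's x when open): grip across it, fingers closing along its y. A white line marks one half of the bar.
- rest: Dark wooden shallow tray fixed to the counter that holds the tin: outside 86 x 212 mm, 20 mm high, walls and floor 6 mm, inside 74 x 200 mm and 14 mm deep, so 5 mm play all round the tin, which may sit either way round. Origin: centre of its underside; x across, y along, z up.
- rest_floor (a point): Centre of the rest's inner floor, 6 mm above the counter; the tin's underside comes here. Axes as the rest's.
- stand: White hook stand, fixed: foot disc 100 mm across, 12 high; post 16 mm thick, 231 high. Origin: foot's centre, on the post's axis. The hook rod, 8 mm thick, centre 215 mm up, runs along the stand's -x for 85 mm, then turns up to a red 11 mm ball 92 mm from the post (ball's top 233 mm up). Bring the handle on over the ball towards the post, tin's long side across the rod.
- hook_seat (a point): Point on the centre line of the hook's rod where the handle should hang, 62 mm from the post's axis, 215 mm above the counter. Axes as the stand's: -x towards the tip. When hung, the handle bar's centre is about 9 mm above this.
- jam: Bystander, loose: jam jar, amber glass, steel cap, 72 mm across, 115 tall. Origin: centre of its underside. Leave alone.
- spread: Bystander, loose: spread jar, red cap, 76 mm across, 105 tall. Origin: centre of its underside. Leave alone.
- beans: Bystander, loose: can of beans with blue label, 74 mm across, 108 tall. Origin: centre of its underside. Leave alone.
- tuna: Bystander, loose: flat can, green label, 84 mm across, 38 tall. Origin: centre of its underside. Leave alone.
- mug: Bystander, loose: blue mug, 80 mm across, 90 tall. Origin: centre of its underside. Leave alone.
There are look-alikes about, which are no part of the job. Of the things like the tin, leave any that is yellow; of the rest the smaller one is meant.

How it is judged:
On the way, in this order (a step that is already met when the one before it is completed fails the run):
1. the tin sits level on the floor of the rest, its latch still open (x of tin in the frame of rest_floor between -0.01 and 0.01 m and y of tin in the frame of rest_floor between -0.01 and 0.01 m and z of tin in the frame of rest_floor below 0.004 m and angle between the y axis of tin and the y axis of rest, either way round below 0.15 rad and angle between tin's own z axis and vertical below 0.06 rad and value of joint latch below 0.4 rad and linear speed of tin below 0.05 m/s), for 0.2 s.
2. the latch is turned past its click to locked while the tin sits in the rest (x of tin in the frame of rest_floor between -0.01 and 0.01 m and y of tin in the frame of rest_floor between -0.01 and 0.01 m and z of tin in the frame of rest_floor below 0.004 m and angle between the y axis of tin and the y axis of rest, either way round below 0.15 rad and angle between tin's own z axis and vertical below 0.06 rad and value of joint latch above 1.2 rad), for 0.2 s.
At the end, for the whole second after the job is handed in: The tin hangs by its handle on the hook rod between tip and post (handle peak within 30 mm along and 20 mm across the seat point, 3 to 18 mm above the rod's centre line), its weight on the stand, within 0.26 rad of upright, nearly still (under 0.06 m/s and 0.5 rad/s), the latch above 1.2 rad (x of tin_handle in the frame of hook_seat between -0.03 and 0.03 m and y of tin_handle in the frame of hook_seat between -0.02 and 0.02 m and z of tin_handle in the frame of hook_seat between 0.003 and 0.018 m and angle between tin's own z axis and vertical below 0.26 rad and contact force between tin and stand above 2 N and value of joint latch above 1.2 rad and linear speed of tin below 0.06 m/s and angular speed of tin below 0.5 rad/s); the robot touches nothing.
It fails at once if the jam jar is pushed more than 40 mm or tipped (distance of jam from where it was at the start of the episode above 0.04 m or angle between jam's own z axis and vertical above 0.5 rad).
It fails at once if the spread jar is pushed more than 40 mm or tipped (distance of spread from where it was at the start of the episode above 0.04 m or angle between spread's own z axis and vertical above 0.5 rad).
It fails at once if the beans can is pushed more than 40 mm or tipped (distance of beans from where it was at the start of the episode above 0.04 m or angle between beans's own z axis and vertical above 0.5 rad).
It fails at once if the tuna can is pushed more than 40 mm or tipped (distance of tuna from where it was at the start of the episode above 0.04 m or angle between tuna's own z axis and vertical above 0.5 rad).
It fails at once if the mug is pushed more than 40 mm or tipped (distance of mug from where it was at the start of the episode above 0.04 m or angle between mug's own z axis and vertical above 0.5 rad).
It also fails if it takes over 72 s, if anything falls off the work surface, if the arm or the gripper's body presses on something with over 40 N, if the wrist force passes 120 N, or if a joint passes its speed limit or range.

## Working session

There is one attempt and no reset: what is moved stays moved. The work goes in short steps, Python scripts to look and compute and a tool call to move; the robot and the scene stay as the last step left them, time stands still between calls to the robot, and variables do not carry over. Pictures are saved under pics/ and viewed, about 8 in all and at most 12, crops included, and the job is handed in when it is done.

Besides the shell and the picture viewer there is one more tool, called after "Emit:" by a JSON object that holds its "name" and its "arguments". play_rows: Moves the arm, as the interface text tells. Its arguments: {"type":"object","properties":{"commands":{"type":"array","items":{"type":"number","minimum":-1,"maximum":1}},"force":{"type":"number"}},"required":["commands"]}

```bash
mkdir -p pics
cat > h.py <<'E'
import numpy as np, cv2
from bench import get_state, viewer, job, nets
from scipy.spatial.transform import Rotation as R
def Tcam(name, st=None):
    m=viewer.camera_model(name); K=np.array(m["intrinsics"])
    if "T" in m: return K,np.array(m["T"])
    st=st or get_state(); A=np.eye(4); A[:3,:3]=R.from_euler('xyz',st["eef_rot"]).as_matrix(); A[:3,3]=st["position"]
    return K,A@np.array(m["mount"])
def snap(name):
    st=get_state(); p,d=viewer.snapshot(name); K,T=Tcam(name,st); return p,d,K,T
def cloud(d,K,T):
    v,u=np.mgrid[0:400,0:640]; x=(u-K[0,2])/K[0,0]*d; y=(v-K[1,2])/K[1,1]*d
    P=np.stack([x,-y,-d],-1); return P@T[:3,:3].T+T[:3,3]
def onplane(uv,z,K,T):
    r=np.array([(uv[0]-K[0,2])/K[0,0],-(uv[1]-K[1,2])/K[1,1],-1.]); r=T[:3,:3]@r
    return T[:3,3]+r*(z-T[2,3])/r[2]
def save(n,p): cv2.imwrite("pics/"+n+".png",p[...,::-1])
E
python3 - <<'E'
from h import *
st=get_state(); print({k:np.round(v,3) for k,v in st.items()})
ims=[]
for c in ["top","scene"]:
    p,d,K,T=snap(c); save(c,p); P=cloud(d,K,T); np.savez(c,p=p,d=d,P=P,K=K,T=T)
    print(c,T[:3,3].round(3), viewer.camera_model(c).keys())
    for l in ["tin","rest","stand","latch","jam","spread","beans","tuna","mug"]:
        for r in nets.cut_out(c,l):
            m=r["region"]&(d>0); q=P[m]; 
            print(l,round(r["conf"],2),np.round(r["xy"]),m.sum(),np.median(q,0).round(3),q[:,2].max().round(3))
E
```

```text
{'time': np.float64(0.0), 'qpos': array([-1.286,  0.577,  0.025,  1.438, -0.015,  1.129, -0.057]), 'qd': array([ 0.   ,  0.   ,  0.   ,  0.   ,  0.   , -0.002,  0.001]), 'joint_efforts': array([-0.0000e+00, -7.6576e+01,  2.2500e+00, -2.8596e+01,  1.5000e-02,
        1.3000e-02,  0.0000e+00]), 'position': array([0.243, 0.629, 0.303]), 'eef_rot': array([-1.572, -0.   , -0.369]), 'force': array([ 0.936,  1.302, -0.199]), 'torque': array([ 0.008, -0.059, -0.001]), 'finger_gap': np.float64(1.003)}
top [0.292 0.086 1.49 ] dict_keys(['intrinsics', 'T'])
tin 0.86 [344. 199.] 1088 [0.471 0.011 0.079] 0.137
tin 0.67 [242. 269.] 1115 [0.216 0.348 0.079] 0.14
tin 0.57 [427. 253.] 2072 [ 0.293 -0.284  0.102] 0.177
rest 0.59 [429. 186.] 1334 [ 0.548 -0.298  0.006] 0.029
stand 0.85 [257. 150.] 609 [0.652 0.32  0.012] 0.236
latch 0.73 [455. 241.] 211 [ 0.349 -0.358  0.13 ] 0.159
latch 0.66 [220. 281.] 120 [0.185 0.415 0.103] 0.123
latch 0.62 [319. 198.] 89 [0.472 0.083 0.093] 0.124
jam 0.73 [255. 148.] 659 [0.651 0.32  0.012] 0.236
jam 0.72 [410. 130.] 496 [ 0.721 -0.223  0.107] 0.123
spread 0.66 [3
[... 366 characters left out ...]
.79 [209. 175.] 3337 [ 0.315 -0.286  0.087] 0.18
tin 0.68 [411. 181.] 2006 [0.231 0.355 0.07 ] 0.139
rest 0.73 [180. 246.] 2100 [ 0.542 -0.297  0.01 ] 0.027
stand 0.62 [412. 297.] 1648 [0.661 0.325 0.014] 0.234
latch 0.64 [177. 171.] 225 [ 0.364 -0.353  0.124] 0.158
latch 0.56 [434. 164.] 160 [0.189 0.418 0.101] 0.122
latch 0.54 [318. 215.] 172 [0.48  0.086 0.093] 0.122
jam 0.84 [162. 292.] 1626 [ 0.749 -0.215  0.087] 0.119
spread 0.58 [212. 294.] 1529 [ 0.735 -0.102  0.081] 0.109
spread 0.47 [412. 296.] 1733 [0.661 0.325 0.014] 0.234
spread 0.27 [362. 211.] 553 [0.36  0.203 0.039] 0.044
beans 0.72 [277. 288.] 1009 [0.735 0.039 0.108] 0.169
mug 0.93 [443. 227.] 1216 [0.443 0.424 0.061] 0.095
```

```bash
python3 -c "
import cv2,numpy as np
a=cv2.imread('pics/top.png');b=cv2.imread('pics/scene.png')
cv2.imwrite('pics/both.png',cv2.resize(np.vstack([a,b]),(480,600)))"
```

```text
(no output)
```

View pics/top.png

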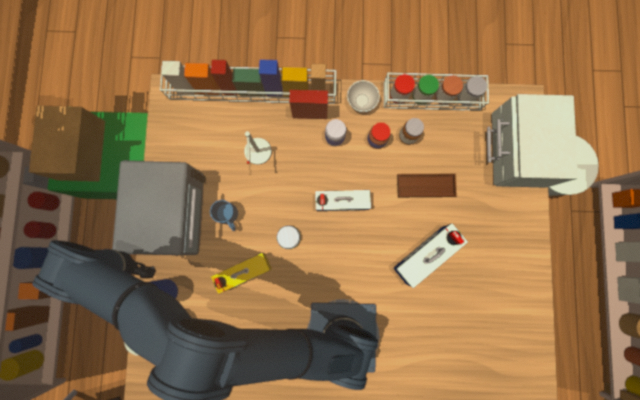

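Run:
```python
from h import *
b=np.load('scene.npz'); t=np.load('top.npz')
c=b['p'][130:360,130:480]; a=t['p'][110:290,200:480]
im=np.vstack([cv2.resize(c,(600,394),interpolation=3),cv2.resize(a,(600,386),interpolation=3)])
save('crop',cv2.resize(im,(461,600)))
save('crop1',cv2.resize(c,(790,519),interpolation=3))
def rect(P,lo,hi,zl,zh):
    m=(P[...,0]>lo[0])&(P[...,0]<hi[0])&(P[...,1]>lo[1])&(P[...,1]<hi[1])&(P[...,2]>zl)&(P[...,2]<zh)
    q=P[m][:,:2].astype(np.float32); return len(q),cv2.minAreaRect(q),P[m]
for n,D in (('top',t),('scene',b)):
    P=D['P']
    k,r,q=rect(P,(.38,-.12),(.6,.15),.074,.088); print(n,'lid',k,np.round(r[0],4),np.round(r[1],3),r[2],q[:,2].mean())
    k,r,q=rect(P,(.38,-.12),(.6,.15),.115,.145); print('handle/knob',k,np.round(r[0],4),np.round(r[1],3),r[2])
    k,r,q=rect(P,(.38,.05),(.6,.15),.105,.13); print('knobtop',k,q.mean(0).round(4),np.round(r[1],3),r[2])
    k,r,q=rect(P,(.44,-.44),(.65,-.18),.013,.03); print('rest rim',k,np.round(r[0],4),np.round(r[1],3),r[2])
    k,r,q=rect(P,(.55,.2),(.75,.45),.19,.25); print('hook',k,np.round(r[0],4),np.round(r[1],3),r[2])
    for z0,z1 in((.2,.223),(.223,.24)):
      q=rect(P,(.55,.2),(.75,.45),z0,z1)[2]
      print(q[np.argsort(q[:,1])][::max(1,len(q)//10)].round(3).tolist())
    k,r,q=rect(P,(.55,.2),(.75,.45),.008,.02); print('foot',k,np.round(r[0],4),np.round(r[1],3),r[2])
    for l in ["latch_top","tin_handle","hook_seat","rest_floor","stand"]:
        print(l,[(round(x['conf'],2),np.round(x['xy'],1).tolist(), ) for x in nets.spot_point(n,l)])
```

```text
top lid 839 [0.4758 0.0102] [0.064 0.188] 1.6830012798309326 0.07955573259165982
handle/knob 75 [0.4684 0.0378] [0.102 0.032] 85.21253204345703
knobtop 44 [0.4715 0.0819 0.116 ] [0.037 0.01 ] 1.4911274909973145
rest rim 313 [ 0.5452 -0.2984] [0.087 0.213] 1.5397921800613403
hook 100 [0.6139 0.3196] [0.103 0.015] 7.056517124176025
[[0.575, 0.315, 0.214], [0.587, 0.318, 0.218], [0.59, 0.319, 0.216], [0.613, 0.32, 0.217], [0.632, 0.321, 0.218], [0.584, 0.322, 0.216], [0.65, 0.322, 0.214], [0.622, 0.323, 0.22], [0.629, 0.324, 0.216], [0.646, 0.325, 0.216], [0.64, 0.328, 0.214]]
[[0.568, 0.315, 0.23], [0.579, 0.317, 0.226], [0.568, 0.319, 0.229], [0.655, 0.32, 0.228], [0.567, 0.321, 0.234], [0.654, 0.322, 0.233], [0.659, 0.324, 0.226], [0.652, 0.326, 0.229], [0.665, 0.327, 0.229], [0.655, 0.329, 0.23], [0.654, 0.331, 0.233]]
foot 364 [0.6587 0.3019] [0.189 0.125] 78.6302261352539
latch_top [(0.66, [324.0, 198.0]), (0.66, [457.7, 238.6]), (0.46, [217.8, 283.8])]
tin_handle [(0.85, [435.4, 252.1]), (0.84, [236.9, 273.3]), (0.63, [342.1, 196.5]), (0.54, [422.1, 185.9]), (0.39, [425.9, 185.4]
[... 605 characters left out ...]
5, 0.22], [0.625, 0.327, 0.22], [0.661, 0.329, 0.212], [0.66, 0.333, 0.2]]
[[0.568, 0.316, 0.232], [0.561, 0.318, 0.232], [0.657, 0.32, 0.223], [0.659, 0.322, 0.226], [0.572, 0.323, 0.225], [0.568, 0.325, 0.23], [0.651, 0.325, 0.232], [0.653, 0.327, 0.232], [0.663, 0.329, 0.228], [0.657, 0.331, 0.231], [0.661, 0.333, 0.226]]
foot 1101 [0.6564 0.327 ] [0.097 0.098] 86.07109832763672
latch_top [(0.59, [172.7, 162.4]), (0.55, [312.8, 203.9]), (0.44, [436.6, 159.9]), (0.32, [409.5, 299.9])]
tin_handle [(0.91, [201.3, 145.9]), (0.9, [417.1, 158.8]), (0.64, [290.1, 201.0])]
hook_seat [(0.68, [417.1, 217.4])]
rest_floor [(0.64, [439.2, 238.9]), (0.55, [177.3, 244.5])]
stand [(0.69, [409.1, 301.9])]
```

View pics/crop1.png

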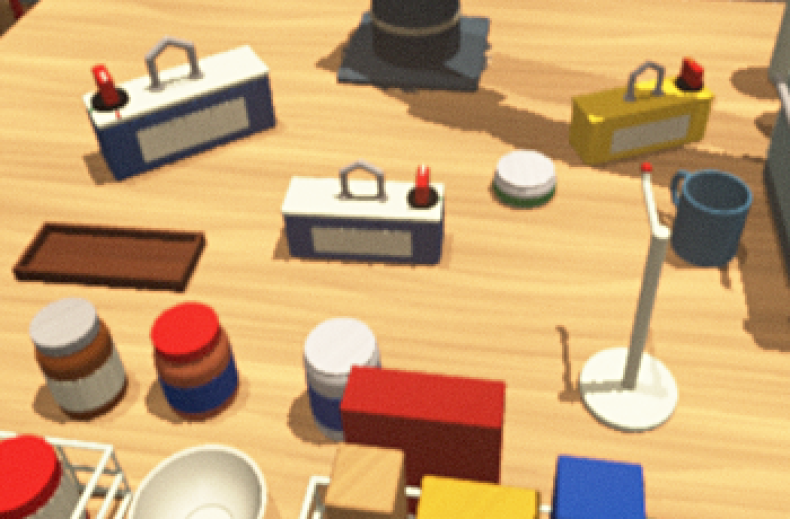

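The crop shows three look-alikes. The large blue tin is at crop (180,110), scene px (209,175). The small blue tin is at crop (365,225), scene (294,224), top (344,199). The yellow tin is at crop (640,120). Yellow is excluded, so the smaller of the rest is the middle one; its lid measures 64x189 mm, which fits. Its knob is at world +y. I'm moving above it now.

Emit:
{"name": "play_rows", "arguments": {"commands": [0.058, -0.155, 0, 0.0064, 0.8, 0.058, -0.155, 0, 0.0064, 0.8, 0.058, -0.155, 0, 0.0064, 0.8, 0.058, -0.155, 0, 0.0064, 0.8, 0.058, -0.155, 0, 0.0064, 0.8, 0.058, -0.155, 0, 0.0064, 0.8, 0.058, -0.155, 0, 0.0064, 0.8, 0.058, -0.155, 0, 0.0064, 0.8, 0.058, -0.155, 0, 0.0064, 0.8, 0.058, -0.155, 0, 0.0064, 0.8], "force": 60}}

```text
time: 2.33
position: [0.3597, 0.3181, 0.3041]
eef_rot: [-1.57, -0.0, -0.167]
force: [0.7, -0.3, -0.3]
finger_gap: 0.799
```

Emit:
{"name": "play_rows", "arguments": {"commands": [0.058, -0.155, 0, 0.0064, 0.8, 0.058, -0.155, 0, 0.0064, 0.8, 0.058, -0.155, 0, 0.0064, 0.8, 0.058, -0.155, 0, 0.0064, 0.8, 0.058, -0.155, 0, 0.0064, 0.8, 0.058, -0.155, 0, 0.0064, 0.8, 0.058, -0.155, 0, 0.0064, 0.8, 0.058, -0.155, 0, 0.0064, 0.8, 0.058, -0.155, 0, 0.0064, 0.8, 0.058, -0.155, 0, 0.0064, 0.8]}}

```text
time: 3.17
position: [0.4757, 0.008, 0.3042]
eef_rot: [-1.571, -0.001, 0.034]
force: [1.4, 0.2, 0.3]
finger_gap: 0.803
```

```bash
cat > near.py <<'E'
from h import *
import sys
p,d,K,T=snap("wrist"); save(sys.argv[1],p); P=cloud(d,K,T); P[d==0]=9; np.savez("wrist",P=P,p=p)
s=get_state(); print(s["position"].round(4),s["eef_rot"].round(3),s["qpos"].round(2),s["force"].round(1),s["finger_gap"])
def box(lo,hi):
    m=np.all((P>lo)&(P<hi),-1); q=P[m]; return q
def rep(n,lo,hi):
    q=box(lo,hi)
    if len(q)>20:
        r=cv2.minAreaRect(q[:,:2].astype(np.float32)); print(n,len(q),"rect",np.round(r[0],4),np.round(r[1],4),round(r[2],1),"mean",q.mean(0).round(4),"min",q.min(0).round(3),"max",q.max(0).round(3))
    else: print(n,len(q))
E
python3 - wr1 <<'E'
exec(open('near.py').read())
rep('lid',(.38,-.15,.072),(.6,.15,.087)); rep('handle',(.38,-.04,.1),(.6,.05,.15)); rep('knob',(.38,.055,.11),(.6,.15,.13))
E
```

```text
[0.4775 0.0014 0.3044] [-1.574 -0.002  0.029] [-0.2   0.28  0.13  1.94 -0.04  0.91  1.55] [ 2.5 -7.8  1. ] 0.8030932684758397
lid 12105 rect [0.4746 0.0143] [0.0644 0.1905] 3.0 mean [0.4717 0.0031 0.0805] min [ 0.438 -0.082  0.074] max [0.511 0.11  0.087]
handle 982 rect [0.4745 0.0141] [0.0102 0.053 ] 3.2 mean [0.4732 0.014  0.1269] min [ 0.468 -0.012  0.1  ] max [0.48  0.041 0.139]
knob 916 rect [0.4709 0.0858] [0.0384 0.0145] 3.7 mean [0.4696 0.0847 0.1176] min [0.452 0.078 0.11 ] max [0.49  0.094 0.121]
```

View pics/wr1.png

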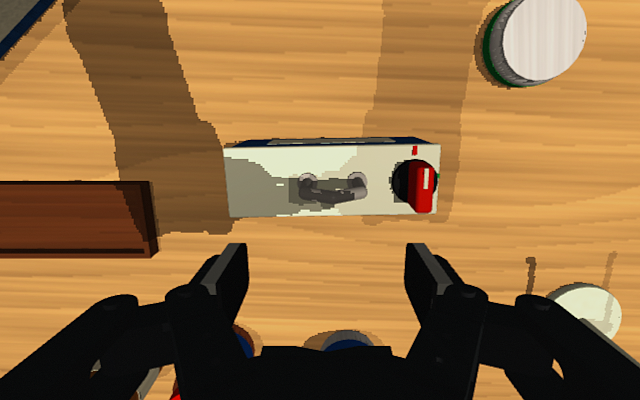

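Wrist view: the small tin fills the centre, with its handle at (335,188), its red knob at (425,188) and the white marker line visible. The arm was still settling, so I'm re-measuring.

```bash
python3 - wr2 <<'E'
exec(open('near.py').read())
rep('lid',(.38,-.15,.072),(.6,.15,.087)); rep('handle',(.38,-.04,.1),(.6,.05,.15)); rep('knob',(.38,.055,.11),(.6,.15,.13))
E
```

```text
[0.4766 0.0042 0.3042] [-1.573e+00 -1.000e-03  2.600e-02] [-0.21  0.28  0.13  1.95 -0.04  0.91  1.54] [0.5 0.3 0.7] 0.7993375567584361
lid 12129 rect [0.4748 0.0143] [0.0646 0.1902] 3.0 mean [0.4718 0.0031 0.0806] min [ 0.438 -0.082  0.074] max [0.511 0.11  0.087]
handle 986 rect [0.4744 0.0143] [0.0102 0.0536] 3.2 mean [0.4733 0.0138 0.1269] min [ 0.468 -0.013  0.1  ] max [0.48  0.041 0.138]
knob 932 rect [0.4706 0.086 ] [0.0379 0.0147] 3.4 mean [0.4697 0.0846 0.1177] min [0.451 0.078 0.11 ] max [0.489 0.093 0.121]
```

Emit:
{"name": "play_rows", "arguments": {"commands": [-0.002, 0.008, -0.05, 0.0018, 0.8, -0.002, 0.008, -0.05, 0.0018, 0.8, -0.002, 0.008, -0.05, 0.0018, 0.8, -0.002, 0.008, -0.05, 0.0018, 0.8, 0, 0.008, -0.05, 0.0018, 0.8, 0, 0, -0.05, 0, 0.8, 0, 0, -0.05, 0, 0.8, 0, 0, -0.05, 0, 0.8, 0, 0, 0, 0, 0.8, 0, 0, 0, 0, 0.8]}}

```text
time: 4.1
position: [0.4735, 0.018, 0.2238]
eef_rot: [-1.571, 0.001, 0.062]
force: [0.2, -0.3, -0.6]
finger_gap: 0.803
```

```bash
python3 - wr3 <<'E'
exec(open('near.py').read())
rep('lid',(.38,-.15,.072),(.6,.15,.087)); rep('handle',(.38,-.04,.1),(.6,.05,.15)); rep('knob',(.38,.055,.11),(.6,.15,.13))
E
```

```text
[0.4738 0.018  0.2242] [-1.571 -0.     0.062] [-0.21  0.38  0.1   2.06 -0.06  0.7   1.56] [ 0.3 -0.3 -0. ] 0.8049136256644782
lid 20316 rect [0.4745 0.014 ] [0.0641 0.1897] 3.0 mean [0.4694 0.0015 0.0805] min [ 0.438 -0.082  0.073] max [0.511 0.11  0.087]
handle 2115 rect [0.4742 0.0141] [0.0099 0.0534] 3.0 mean [0.4727 0.014  0.126 ] min [ 0.468 -0.012  0.1  ] max [0.48  0.041 0.138]
knob 1683 rect [0.4702 0.0852] [0.0373 0.0144] 2.1 mean [0.4679 0.0842 0.1175] min [0.452 0.078 0.11 ] max [0.489 0.093 0.121]
```

Emit:
{"name": "play_rows", "arguments": {"commands": [0.003, -0.02, 0, -0.003, 0.8, 0, 0, -0.045, 0, 0.8, 0, 0, -0.05, 0, 0.8, 0, 0, -0.05, 0, 0.8, 0, 0, -0.05, 0, 0.8, 0, 0, -0.05, 0, 0.8, 0, 0, -0.045, 0, 0.8, 0, 0, -0.045, 0, 0.8, 0, 0, 0, 0, 0.8, 0, 0, 0, 0, 0.8]}}

```text
time: 4.98
position: [0.4741, 0.0135, 0.1565]
eef_rot: [-1.571, 0.001, 0.052]
force: [0.2, 0.2, 0.4]
finger_gap: 0.797
```

Emit:
{"name": "play_rows", "arguments": {"commands": [0, 0, 0, 0, 0.3, 0, 0, 0, 0, 0.3, 0, 0, 0, 0, 0.3, 0, 0, 0, 0, 0.3, 0, 0, 0, 0, 0.3, 0, 0, 0, 0, 0.3, 0, 0, 0, 0, 0.3, 0, 0, 0, 0, 0.3, 0, 0, 0, 0, 0.3, 0, 0, 0, 0, 0.3], "force": 60}}

```text
time: 5.82
position: [0.4746, 0.0135, 0.1576]
eef_rot: [-1.571, -0.001, 0.052]
force: [-1.1, -0.7, 6.9]
finger_gap: 0.613
```

Emit:
{"name": "play_rows", "arguments": {"commands": [0, 0, 0.03, 0, 0.3, 0, 0, 0.08, 0, 0.3, 0, 0, 0.1, 0, 0.3, 0, 0, 0.1, 0, 0.3, 0, -0.1, 0.04, 0, 0.3, 0.05, -0.15, 0, -0.002, 0.3, 0.05, -0.15, 0, -0.003, 0.3, 0, -0.1, 0, -0.003, 0.3, 0, 0, 0, 0, 0.3, 0, 0, 0, 0, 0.3]}}

```text
time: 6.65
position: [0.4936, -0.0876, 0.2268]
eef_rot: [-1.571, 0.001, 0.024]
force: [0.6, 0.7, -5.5]
finger_gap: 0.611
```

```bash
python3 - wr4 <<'E'
exec(open('near.py').read())
rep('rest',(.44,-.44,.013),(.65,-.15,.03))
q=P[(P[...,2]>.13)&(P[...,2]<.18)]
rep('lid',(.38,-.25,.13),(.6,.05,.17)); rep('knob',(.38,-.07,.18),(.6,.05,.20)); 
E
```

```text
[ 0.4938 -0.0863  0.2267] [-1.57e+00  1.00e-03  2.60e-02] [-0.    0.42  0.12  1.99 -0.07  0.74  1.75] [ 0.4  0.3 -6.7] 0.6097901329793776
rest 2284 rect [ 0.5453 -0.3239] [0.0872 0.1258] 1.8 mean [ 0.5479 -0.3173  0.0191] min [ 0.5   -0.386  0.013] max [ 0.591 -0.261  0.022]
lid 38780 rect [ 0.4908 -0.0869] [0.059  0.1898] 1.4 mean [ 0.4815 -0.0923  0.1501] min [ 0.459 -0.182  0.13 ] max [0.52  0.008 0.17 ]
knob 4645 rect [ 0.4881 -0.0392] [0.025  0.0635] 8.6 mean [ 0.4846 -0.0372  0.1882] min [ 0.472 -0.07   0.18 ] max [ 0.504 -0.008  0.2  ]
```

View pics/wr4.png

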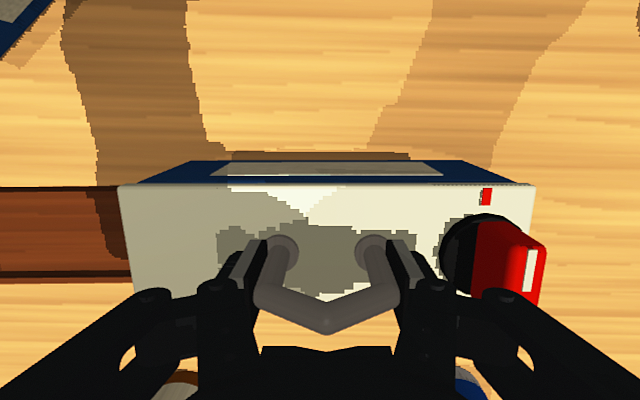

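Tin held by both uprights, with the handle opening free and the knob at (510,260). The rest shows at the left (65,230). I'm moving closer to see the rest's far end.

Emit:
{"name": "play_rows", "arguments": {"commands": [0.04, -0.12, 0, 0, 0.3, 0.05, -0.15, 0, 0, 0.3, 0.05, -0.15, 0, 0, 0.3, 0.04, -0.15, 0, 0.001, 0.3, 0, 0, 0, 0, 0.3, 0, 0, 0, 0, 0.3, 0, 0, 0, 0, 0.3, 0, 0, 0, 0, 0.3, 0, 0, 0, 0, 0.3, 0, 0, 0, 0, 0.3]}}

```text
time: 7.53
position: [0.5304, -0.1991, 0.227]
eef_rot: [-1.57, 0.0, 0.032]
force: [-0.2, -0.6, -6.1]
finger_gap: 0.61
```

```bash
python3 - wr5 <<'E'
exec(open('near.py').read())
rep('rest',(.44,-.44,.013),(.65,-.15,.03)); rep('restfloor',(.44,-.44,.003),(.65,-.15,.0095))
rep('lid',(.38,-.35,.14),(.6,.05,.16)); 
rep('label',(.38,-.35,.08),(.6,.05,.14))
q=P.reshape(-1,3); c=np.load('wrist.npz')['p'].reshape(-1,3).astype(int)
m=(q[:,2]<.1)&(q[:,2]>-.02)&(c[:,0]<130)&(c[:,0]>c[:,2]*1.4)&(q[:,0]>.44)&(q[:,0]<.65)
k=q[m]; print(len(k),np.percentile(k,[.5,99.5],0).round(4))
E
```

```text
[ 0.5304 -0.1994  0.227 ] [-1.571 -0.     0.032] [ 0.2   0.5   0.12  1.83 -0.08  0.81  1.96] [ 0.8 -0.1 -6.3] 0.6138330782640649
rest 3506 rect [ 0.5443 -0.2955] [0.0863 0.2121] 2.0 mean [ 0.5232 -0.3344  0.0195] min [ 0.498 -0.403  0.013] max [ 0.591 -0.191  0.023]
restfloor 3384 rect [ 0.5122 -0.2855] [0.1398 0.2312] 1.8 mean [ 0.5279 -0.3505  0.0064] min [ 0.44  -0.401  0.003] max [ 0.585 -0.172  0.009]
lid 34689 rect [ 0.5276 -0.1984] [0.0591 0.1903] 1.9 mean [ 0.5193 -0.2065  0.1502] min [ 0.495 -0.294  0.142] max [ 0.558 -0.104  0.16 ]
label 7062 rect [ 0.4987 -0.1993] [0.0023 0.1838] 1.8 mean [ 0.4984 -0.1984  0.1171] min [ 0.495 -0.291  0.08 ] max [ 0.503 -0.107  0.139]
7761 [[ 4.960e-01 -4.007e-01 -5.000e-04]
 [ 5.883e-01 -1.305e-01  9.120e-02]]
```

Emit:
{"name": "play_rows", "arguments": {"commands": [0.02, -0.12, 0, 0, 0.3, 0.02, -0.12, 0, 0, 0.3, 0.02, -0.12, 0, 0, 0.3, 0.009, -0.12, 0, 0.0005, 0.3, 0, 0, 0, 0, 0.3, 0, 0, -0.05, 0, 0.3, 0, 0, -0.06, 0, 0.3, 0, 0, -0.05, 0, 0.3, 0, 0, -0.05, 0, 0.3, 0, 0, 0, 0, 0.3]}}

```text
time: 8.42
position: [0.5433, -0.2948, 0.1823]
eef_rot: [-1.569, 0.003, 0.033]
force: [0.1, 0.5, -6.4]
finger_gap: 0.612
```

```bash
python3 - wr6 <<'E'
exec(open('near.py').read())
rep('rest',(.44,-.44,.014),(.65,-.15,.03))
rep('label',(.38,-.45,.04),(.6,.05,.09))
E
```

```text
[ 0.5436 -0.2953  0.1834] [-1.569  0.002  0.033] [ 0.36  0.62  0.11  1.74 -0.09  0.79  2.11] [-1.3 -0.6 -5.7] 0.6120782638897876
rest 3264 rect [ 0.509 -0.296] [0.0157 0.2133] 2.1 mean [ 0.5049 -0.2962  0.0202] min [ 0.498 -0.402  0.014] max [ 0.521 -0.189  0.03 ]
label 5399 rect [ 0.511  -0.2965] [0.0023 0.1823] 2.4 mean [ 0.5107 -0.2944  0.0687] min [ 0.508 -0.388  0.04 ] max [ 0.516 -0.205  0.09 ]
```

Emit:
{"name": "play_rows", "arguments": {"commands": [0.004, 0, -0.02, 0, 0.3, 0, 0, -0.025, 0, 0.3, 0, 0, -0.025, 0, 0.3, 0, 0, -0.02, 0, 0.3, 0, 0, -0.008, 0, 0.3, 0, 0, -0.004, 0, 0.3, 0, 0, 0, 0, 0.3, 0, 0, 0, 0, 0.3, 0, 0, 0, 0, 0.3, 0, 0, 0, 0, 0.3]}}

```text
time: 9.3
position: [0.545, -0.2964, 0.1647]
eef_rot: [-1.571, -0.0, 0.032]
force: [-0.4, -0.6, -5.5]
finger_gap: 0.613
```

Emit:
{"name": "play_rows", "arguments": {"commands": [0, 0, 0, 0, 0.65, 0, 0, 0, 0, 0.75, 0, 0, 0, 0, 0.8, 0, 0, 0, 0, 0.8, 0, 0, 0.05, 0, 0.8, 0, 0, 0.1, 0, 0.8, 0, 0, 0.1, 0, 0.8, 0, 0, 0.1, 0, 0.8, 0, 0, 0.05, 0, 0.8, 0, 0, 0, 0, 0.8]}}

```text
time: 10.13
position: [0.5458, -0.297, 0.2475]
eef_rot: [-1.573, -0.004, 0.032]
force: [0.7, -0.1, 0.5]
finger_gap: 0.8
```

```bash
python3 - wr7 <<'E'
exec(open('near.py').read())
rep('lid',(.45,-.45,.074),(.65,-.15,.095)); rep('handle',(.45,-.34,.106),(.65,-.25,.156)); rep('knob',(.45,-.26,.114),(.65,-.17,.135))
q=box((.45,-.45,.074),(.65,-.15,.095)); A=np.c_[q[:,:2]-q[:,:2].mean(0),np.ones(len(q))]; print(np.linalg.lstsq(A,q[:,2],rcond=None)[0].round(4))
E
```

```text
[ 0.5454 -0.2966  0.2457] [-1.572 -0.002  0.032] [ 0.35  0.55  0.12  1.67 -0.08  0.92  2.1 ] [-0.   0.3 -0.9] 0.799148475448351
lid 19143 rect [ 0.5449 -0.2953] [0.0644 0.1898] 1.9 mean [ 0.5406 -0.3046  0.0867] min [ 0.51  -0.391  0.074] max [ 0.579 -0.2    0.095]
handle 1737 rect [ 0.5446 -0.2953] [0.0102 0.053 ] 1.7 mean [ 0.5432 -0.2954  0.1323] min [ 0.539 -0.322  0.106] max [ 0.55  -0.269  0.145]
knob 1614 rect [ 0.5426 -0.2239] [0.0386 0.0144] 0.6 mean [ 0.5409 -0.2253  0.1231] min [ 0.523 -0.231  0.114] max [ 0.562 -0.217  0.127]
[0.0141 0.0095 0.0867]
```

Emit:
{"name": "play_rows", "arguments": {"commands": [-0.005, 0.12, 0, 0, 0.4, -0.005, 0.12, 0, 0, 0.4, -0.004, 0.125, 0, 0, 0.4, 0, 0, -0.05, 0, 0.4, 0, 0, -0.06, 0, 0.4, 0, 0, -0.07, 0, 0.4, 0, 0, -0.04, 0, 0.4, 0, 0, 0, 0, 0.4, 0, 0, 0, 0, 0.4, 0, 0, 0, 0, 0.4]}}

```text
time: 11.02
position: [0.5422, -0.2237, 0.2007]
eef_rot: [-1.571, -0.0, 0.031]
force: [-0.8, 0.6, -0.1]
finger_gap: 0.401
```

```bash
python3 - wr8 <<'E'
exec(open('near.py').read())
rep('knob',(.45,-.26,.114),(.65,-.17,.135)); rep('lid',(.45,-.45,.074),(.65,-.15,.095))
E
```

```text
[ 0.5424 -0.2237  0.2009] [-1.571e+00 -1.000e-03  3.100e-02] [ 0.24  0.56  0.11  1.81 -0.08  0.78  1.99] [ 0.7 -0.4  0.4] 0.3989429012897816
knob 2397 rect [ 0.5408 -0.2199] [0.0377 0.0451] 18.7 mean [ 0.54   -0.2236  0.1243] min [ 0.523 -0.247  0.114] max [ 0.561 -0.2    0.135]
lid 27247 rect [ 0.5448 -0.2957] [0.0645 0.1907] 2.0 mean [ 0.5378 -0.3009  0.0868] min [ 0.51  -0.392  0.074] max [ 0.579 -0.2    0.095]
```

View pics/wr8.png

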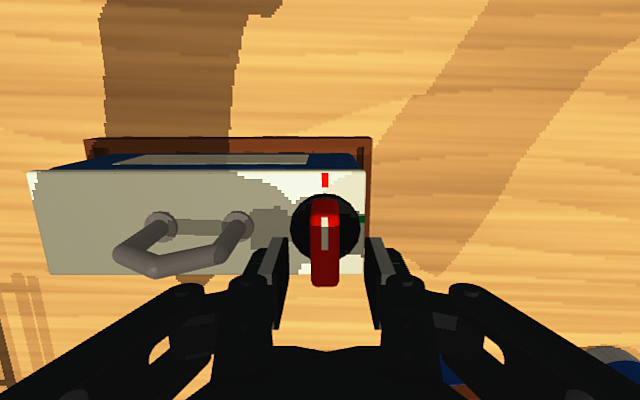

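The tin sits in the rest, and the knob at (325,235) is centred between the fingers at (272,255) and (378,255). Descending and closing.

Emit:
{"name": "play_rows", "arguments": {"commands": [0, 0, -0.04, 0, 0.4, 0, 0, -0.05, 0, 0.4, 0, 0, -0.04, 0, 0.4, 0, 0, -0.015, 0, 0.4, 0, 0, 0, 0, 0.4, 0, 0, 0, 0, 0, 0, 0, 0, 0, 0, 0, 0, 0, 0, 0, 0, 0, 0, 0, 0, 0, 0, 0, 0, 0], "force": 60}}

```text
time: 11.9
position: [0.5422, -0.2238, 0.1717]
eef_rot: [-1.571, -0.001, 0.031]
force: [0.2, -2.1, -0.6]
finger_gap: 0.155
```

Emit:
{"name": "play_rows", "arguments": {"commands": [0, 0, 0, -0.01, 0, 0, 0, 0, -0.02, 0, 0, 0, 0, -0.022, 0, 0, 0, 0, -0.022, 0, 0, 0, 0, -0.022, 0, 0, 0, 0, -0.022, 0, 0, 0, 0, -0.022, 0, 0, 0, 0, -0.022, 0, 0, 0, 0, -0.022, 0, 0, 0, 0, -0.022, 0]}}

```text
time: 12.73
position: [0.5426, -0.223, 0.1717]
eef_rot: [-1.57, -0.001, -0.62]
force: [0.5, -0.4, -0.5]
finger_gap: 0.155
```

Emit:
{"name": "play_rows", "arguments": {"commands": [0, 0, 0, -0.024, 0, 0, 0, 0, -0.024, 0, 0, 0, 0, -0.024, 0, 0, 0, 0, -0.024, 0, 0, 0, 0, -0.024, 0, 0, 0, 0, -0.024, 0, 0, 0, 0, -0.024, 0, 0, 0, 0, -0.024, 0, 0, 0, 0, -0.024, 0, 0, 0, 0, -0.016, 0]}}

```text
time: 13.57
position: [0.5424, -0.2227, 0.1717]
eef_rot: [-1.57, 0.001, -1.35]
force: [0.2, 0.4, 1.6]
finger_gap: 0.157
```

Emit:
{"name": "play_rows", "arguments": {"commands": [0, 0, 0, 0, 0, 0, 0, 0, 0, 0, 0, 0, 0, 0, 0, 0, 0, 0, 0, 0.4, 0, 0, 0, 0, 0.4, 0, 0, 0, 0, 0.4, 0, 0, 0.05, 0, 0.4, 0, 0, 0.1, 0, 0.4, 0, 0, 0.15, 0, 0.4, 0, 0, 0.1, 0, 0.4]}}

```text
time: 14.4
position: [0.5421, -0.2241, 0.2541]
eef_rot: [-1.57, -0.001, -1.345]
force: [-0.2, -0.3, 0.2]
finger_gap: 0.397
```

```bash
python3 - wr9 <<'E'
exec(open('near.py').read())
rep('lid',(.45,-.45,.078),(.65,-.15,.095)); rep('knob',(.45,-.26,.116),(.65,-.17,.135)); rep('handle',(.45,-.34,.106),(.65,-.25,.156))
E
```

```text
[ 0.5433 -0.2249  0.2575] [-1.566 -0.004 -1.345] [-0.05  0.55  0.58  1.76 -0.37  0.94  0.9 ] [ 1.5 -0.7  2.8] 0.39640461185834314
lid 10159 rect [ 0.5428 -0.2771] [0.0641 0.1556] 0.7 mean [ 0.5462 -0.2632  0.0873] min [ 0.51  -0.355  0.079] max [ 0.576 -0.199  0.095]
knob 1295 rect [ 0.542  -0.2221] [0.014  0.0375] 10.3 mean [ 0.5417 -0.2208  0.124 ] min [ 0.532 -0.241  0.116] max [ 0.551 -0.203  0.127]
handle 1232 rect [ 0.543  -0.2928] [0.0099 0.0515] 0.7 mean [ 0.5425 -0.2844  0.1317] min [ 0.538 -0.319  0.106] max [ 0.548 -0.267  0.144]
```

View pics/wr9.png

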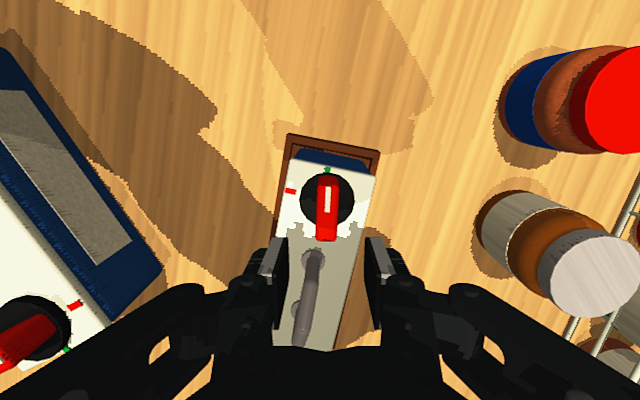

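The latch is locked. The white line on the knob at (327,205) points to the green mark, and the bar measures about 80° (1.40 rad) from open. I'm turning back and going over the handle.

Emit:
{"name": "play_rows", "arguments": {"commands": [0, -0.03, -0.01, 0.036, 0.8, 0, -0.03, -0.01, 0.036, 0.8, 0, -0.04, -0.01, 0.036, 0.8, 0, -0.04, -0.01, 0.036, 0.8, 0, -0.04, -0.01, 0.036, 0.8, 0, -0.04, -0.01, 0.036, 0.8, 0, -0.04, -0.01, 0.036, 0.8, 0, -0.04, -0.01, 0.036, 0.8, 0, -0.04, 0, 0.036, 0.8, 0, 0, 0, 0.036, 0.8]}}

```text
time: 15.28
position: [0.5415, -0.2936, 0.2359]
eef_rot: [-1.573, -0.0, -0.21]
force: [-0.6, -0.1, 0.8]
finger_gap: 0.799
```

Emit:
{"name": "play_rows", "arguments": {"commands": [0, 0, 0, 0.036, 0.8, 0, 0, 0, 0.036, 0.8, 0, 0, 0, 0, 0.8, 0, 0, 0, 0, 0.8, 0, 0, 0, 0, 0.8, 0, 0, 0, 0, 0.8, 0, 0, 0, 0, 0.8, 0, 0, 0, 0, 0.8, 0, 0, 0, 0, 0.8, 0, 0, 0, 0, 0.8]}}

```text
time: 16.12
position: [0.5422, -0.2913, 0.2355]
eef_rot: [-1.571, 0.0, 0.013]
force: [-0.2, -0.2, -0.3]
finger_gap: 0.796
```

```bash
python3 - wr10 <<'E'
exec(open('near.py').read())
rep('lid',(.45,-.45,.078),(.65,-.15,.095)); rep('knob',(.45,-.26,.116),(.65,-.17,.135)); rep('handle',(.45,-.34,.106),(.65,-.25,.156))
E
```

```text
[ 0.5422 -0.2913  0.2354] [-1.571  0.     0.013] [ 0.31  0.56  0.17  1.7  -0.11  0.9   2.11] [-0.1 -0.1 -0.2] 0.799267986663281
lid 20563 rect [ 0.5429 -0.2941] [0.0643 0.1897] 0.8 mean [ 0.538  -0.3024  0.0868] min [ 0.51  -0.389  0.081] max [ 0.576 -0.199  0.095]
knob 1739 rect [ 0.5416 -0.2227] [0.0142 0.038 ] 10.3 mean [ 0.5405 -0.2237  0.1235] min [ 0.532 -0.242  0.116] max [ 0.551 -0.204  0.127]
handle 1979 rect [ 0.5427 -0.2946] [0.0103 0.0532] 0.4 mean [ 0.5411 -0.2943  0.1321] min [ 0.537 -0.321  0.106] max [ 0.548 -0.268  0.145]
```

Run:
```python
from h import *
P=np.load('wrist.npz')['P']; s=get_state(); Rm=R.from_euler('xyz',s["eef_rot"]).as_matrix()
q=(P.reshape(-1,3)-s["position"])@Rm   # tool frame
for a in range(0,80,8):
    m=(q[:,1]>a/1e3)&(q[:,1]<(a+8)/1e3)&(abs(q[:,0])<.05)&(abs(q[:,2])<.1)
    if m.sum()>5:
        z=q[m]; r=z[z[:,2]>0]; l=z[z[:,2]<0]
        print(a,m.sum(), r[:,2].min().round(3),r[:,2].max().round(3), r[:,0].min().round(3),r[:,0].max().round(3), l[:,2].min().round(3),l[:,2].max().round(3))
```

```text
0 5819 0.025 0.068 -0.018 0.012 -0.067 -0.009
8 9928 0.031 0.067 -0.015 0.013 -0.066 -0.03
16 2101 0.034 0.066 -0.014 0.012 -0.066 -0.032
24 1200 0.034 0.048 -0.013 0.005 -0.051 -0.033
32 1351 0.034 0.049 -0.012 0.011 -0.047 -0.033
40 1206 0.034 0.049 -0.012 0.011 -0.047 -0.033
48 1029 0.034 0.049 -0.012 0.011 -0.047 -0.033
56 632 0.035 0.047 -0.012 0.011 -0.045 -0.033
64 43 0.035 0.035 -0.008 0.009 -0.034 -0.033
```

Finger backs are at ±48 mm at this opening and the latch bar now starts at 53 mm, so I'll use a smaller opening (0.73) to clear it.

Emit:
{"name": "play_rows", "arguments": {"commands": [0.003, -0.015, 0, 0, 0.73, 0, 0, -0.04, 0, 0.73, 0, 0, -0.05, 0, 0.73, 0, 0, -0.06, 0, 0.73, 0, 0, -0.06, 0, 0.73, 0, 0, -0.06, 0, 0.73, 0, 0, -0.055, 0, 0.73, 0, 0, -0.035, 0, 0.73, 0, 0, 0, 0, 0.73, 0, 0, 0, 0, 0.73]}}

```text
time: 17.0
position: [0.5426, -0.2944, 0.163]
eef_rot: [-1.57, 0.001, 0.013]
force: [0.0, 1.0, 1.6]
finger_gap: 0.729
```

Emit:
{"name": "play_rows", "arguments": {"commands": [0, 0, 0, 0, 0.3, 0, 0, 0, 0, 0.3, 0, 0, 0, 0, 0.3, 0, 0, 0, 0, 0.3, 0, 0, 0, 0, 0.3, 0, 0, 0, 0, 0.3, 0, 0, 0.02, 0, 0.3, 0, 0, 0.05, 0, 0.3, 0, 0, 0.08, 0, 0.3, 0, 0, 0.1, 0, 0.3], "force": 60}}

```text
time: 17.83
position: [0.5417, -0.2936, 0.2129]
eef_rot: [-1.569, 0.004, 0.013]
force: [-0.1, 0.4, -6.1]
finger_gap: 0.616
```

Emit:
{"name": "play_rows", "arguments": {"commands": [0, 0.06, 0.03, 0, 0.3, -0.01, 0.12, 0.03, 0.002, 0.3, -0.01, 0.17, 0.03, 0.002, 0.3, -0.01, 0.17, 0.03, 0.002, 0.3, -0.01, 0.17, 0.03, 0.002, 0.3, -0.01, 0.17, 0.03, 0.002, 0.3, -0.01, 0.17, 0.03, 0.002, 0.3, -0.01, 0.17, 0.03, 0.002, 0.3, -0.01, 0.17, 0.03, 0.002, 0.3, -0.01, 0.17, 0.025, 0.002, 0.3]}}

```text
time: 18.67
position: [0.5235, 0.0161, 0.2727]
eef_rot: [-1.57, 0.001, 0.071]
force: [0.5, -0.5, -6.7]
finger_gap: 0.614
```

Emit:
{"name": "play_rows", "arguments": {"commands": [-0.01, 0.16, 0, 0.002, 0.3, -0.01, 0.15, 0, 0.001, 0.3, 0, 0.14, 0, 0, 0.3, 0, 0.12, 0, 0, 0.3, 0, 0.1, 0, 0, 0.3, 0, 0.06, 0, 0, 0.3, 0, 0.02, 0, 0, 0.3, 0, 0, 0, 0, 0.3, 0, 0, 0, 0, 0.3, 0, 0, 0, 0, 0.3]}}

```text
time: 19.5
position: [0.5208, 0.1618, 0.2725]
eef_rot: [-1.572, 0.0, 0.077]
force: [0.7, 0.6, -6.3]
finger_gap: 0.61
```

```bash
python3 - wr11 <<'E'
exec(open('near.py').read())
rep('hook',(.54,.27,.205),(.7,.37,.25)); rep('ball',(.54,.28,.224),(.59,.36,.25)); rep('post',(.64,.28,.224),(.69,.36,.25))
for c in ('scene','top'):
    p,d,K,T=snap(c); P=cloud(d,K,T); save(c+'2',p)
    print(c); rep('ball',(.55,.29,.222),(.59,.35,.25)); rep('rod',(.585,.29,.211),(.64,.35,.24)); rep('post',(.64,.29,.224),(.69,.36,.25)); rep('lid',(.4,.0,.185),(.57,.3,.205))
E
```

```text
[0.5209 0.1619 0.2725] [-1.572  0.     0.077] [-0.48  0.42  0.13  1.83 -0.07  0.9   1.33] [ 1.4  0.4 -7. ] 0.6116445271316717
hook 0
ball 0
post 0
scene
ball 30 rect [0.5761 0.3205] [0.0083 0.0273] 90.0 mean [0.5679 0.3203 0.2285] min [0.562 0.316 0.222] max [0.59  0.325 0.235]
rod 68 rect [0.611  0.3237] [0.0523 0.0076] 3.7 mean [0.6114 0.3231 0.2194] min [0.585 0.319 0.215] max [0.637 0.328 0.222]
post 56 rect [0.6571 0.3271] [0.014  0.0138] 38.4 mean [0.6583 0.3272 0.2301] min [0.65  0.32  0.224] max [0.664 0.335 0.233]
lid 1333 rect [0.5205 0.1616] [0.0661 0.1894] 3.9 mean [0.5302 0.1573 0.1955] min [0.485 0.065 0.185] max [0.559 0.257 0.205]
top
ball 9
rod 37 rect [0.6126 0.321 ] [0.0533 0.0076] 7.4 mean [0.6142 0.3218 0.2178] min [0.586 0.318 0.211] max [0.639 0.328 0.222]
post 22 rect [0.6578 0.3258] [0.0142 0.0142] 5.6 mean [0.6576 0.3257 0.2301] min [0.65  0.319 0.225] max [0.665 0.333 0.235]
lid 228 rect [0.5222 0.1599] [0.0636 0.19  ] 4.7 mean [0.5218 0.1477 0.1938] min [0.483 0.065 0.186] max [0.561 0.257 0.205]
```

View pics/wr11.png

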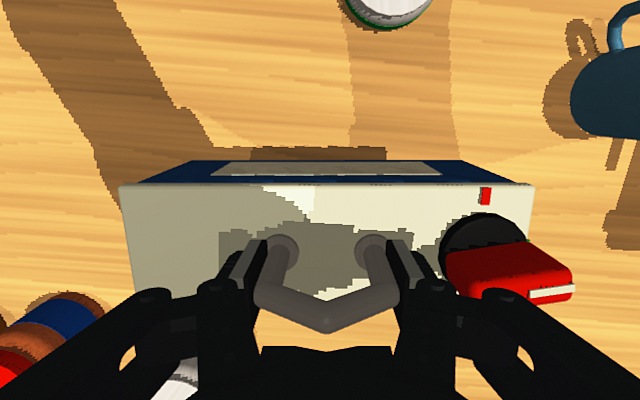

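The wrist picture shows the tin level in the grip, with the knob at (510,270) still in the locked position. I'm lining up in front of the hook.

Emit:
{"name": "play_rows", "arguments": {"commands": [0, 0.06, 0, 0, 0.3, 0, 0.12, 0, 0, 0.3, 0, 0.14, 0, 0, 0.3, 0, 0.14, 0, 0, 0.3, 0, 0.14, 0, 0, 0.3, 0, 0.11, 0, 0, 0.3, 0, 0.06, 0, 0, 0.3, 0, 0, 0, 0, 0.3, 0, 0, 0, 0, 0.3, 0, 0, 0, 0, 0.3]}}

```text
time: 20.48
position: [0.521, 0.3162, 0.2723]
eef_rot: [-1.572, 0.0, 0.077]
force: [1.9, -0.7, -6.9]
finger_gap: 0.611
```

```bash
python3 - wr12 <<'E'
exec(open('near.py').read())
p,d,K,T=snap('scene'); P=cloud(d,K,T)
rep('ball',(.56,.29,.222),(.59,.35,.25)); rep('lid',(.48,.2,.185),(.57,.42,.205))
rep('handle',(.51,.28,.21),(.54,.36,.255))
save('scene3',cv2.resize(p[130:330,320:540],(770,600),interpolation=3))
E
```

```text
[0.5211 0.316  0.2725] [-1.572  0.     0.077] [-0.7   0.51  0.11  1.67 -0.07  0.97  1.09] [ 1.6  0.4 -6.5] 0.6092183608105827
ball 28 rect [0.5665 0.3204] [0.0088 0.0088] 87.6 mean [0.5673 0.3201 0.2292] min [0.562 0.316 0.222] max [0.571 0.325 0.235]
lid 1377 rect [0.5209 0.3154] [0.0664 0.1899] 4.3 mean [0.53   0.3097 0.1953] min [0.484 0.219 0.185] max [0.56  0.411 0.205]
handle 350 rect [0.5229 0.3196] [0.0209 0.0793] 4.6 mean [0.5248 0.3203 0.2343] min [0.51 0.28 0.21] max [0.536 0.359 0.255]
```

View pics/scene3.png

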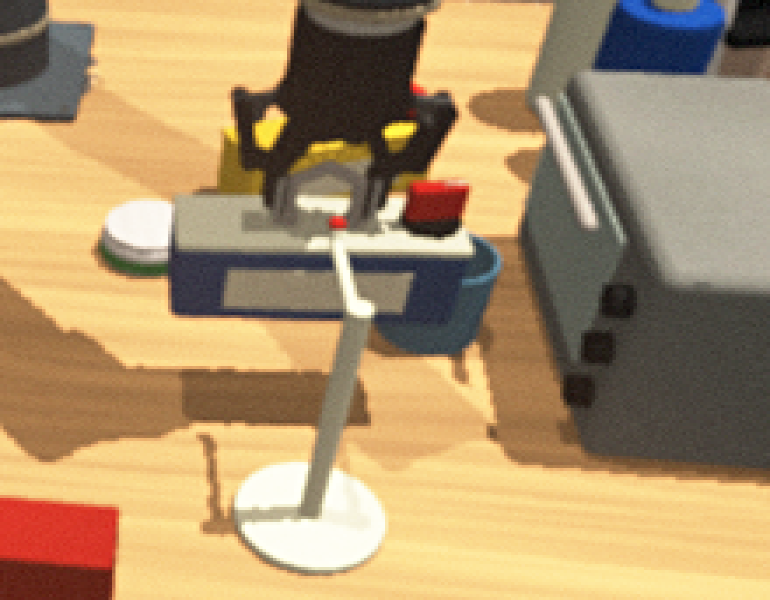

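The scene crop shows the ball at (338,222) lined up with the handle opening at (330,195). Moving in over the ball.

Emit:
{"name": "play_rows", "arguments": {"commands": [0.02, 0.002, 0, 0, 0.3, 0.04, 0.004, 0, 0, 0.3, 0.055, 0.005, 0, 0, 0.3, 0.06, 0.005, 0, 0, 0.3, 0.06, 0.005, 0, 0, 0.3, 0.06, 0.005, 0, 0, 0.3, 0.05, 0.004, 0, 0, 0.3, 0.03, 0.003, 0, 0, 0.3, 0, 0, 0, 0, 0.3, 0, 0, 0, 0, 0.3]}}

```text
time: 21.42
position: [0.5959, 0.3238, 0.2721]
eef_rot: [-1.571, 0.001, 0.078]
force: [-1.6, 0.0, -5.6]
finger_gap: 0.615
```

```bash
python3 - wr13 <<'E'
exec(open('near.py').read())
p,d,K,T=snap('scene'); P=cloud(d,K,T)
rep('lid',(.52,.2,.185),(.65,.45,.203)); rep('rod',(.605,.29,.211),(.64,.35,.224))
save('scene4',cv2.resize(p[150:310,340:520],(675,600),interpolation=3))
E
```

```text
[0.5954 0.3241 0.2723] [-1.571e+00  1.000e-03  7.900e-02] [-0.63  0.61  0.11  1.47 -0.07  1.07  1.15] [-1.1  0.2 -6. ] 0.6163828140556188
lid 1523 rect [0.5945 0.3235] [0.0661 0.1896] 4.8 mean [0.6041 0.3151 0.1949] min [0.558 0.228 0.185] max [0.634 0.42  0.203]
rod 60 rect [0.6142 0.316 ] [0.0459 0.0249] 42.7 mean [0.6177 0.316  0.2187] min [0.605 0.291 0.211] max [0.639 0.329 0.224]
```

View pics/scene4.png

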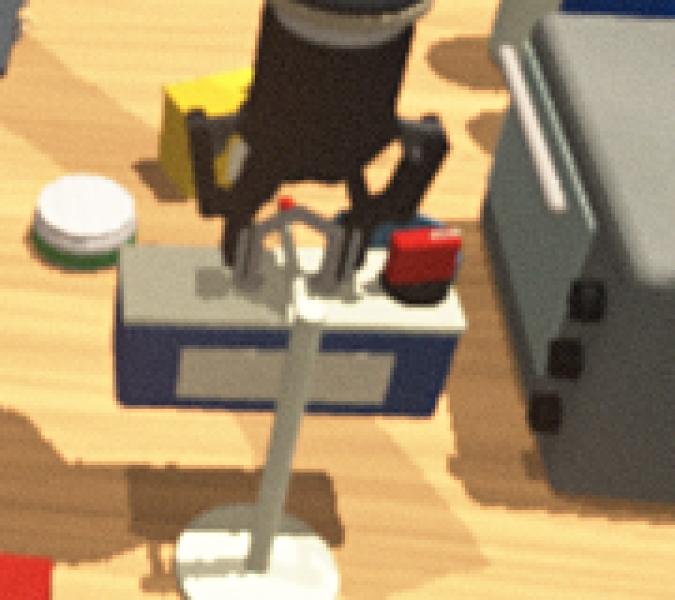

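The rod passes through the handle opening: ball behind the arch at (287,203), post at (310,300). Lowering.

Emit:
{"name": "play_rows", "arguments": {"commands": [0, -0.006, -0.01, 0, 0.3, 0, 0, -0.02, 0, 0.3, 0, 0, -0.02, 0, 0.3, 0, 0, -0.02, 0, 0.3, 0, 0, -0.015, 0, 0.3, 0, 0, -0.01, 0, 0.3, 0, 0, -0.005, 0, 0.3, 0, 0, -0.005, 0, 0.3, 0, 0, 0, 0, 0.3, 0, 0, 0, 0, 0.3]}}

```text
time: 22.35
position: [0.5959, 0.3231, 0.2518]
eef_rot: [-1.57, -0.001, 0.079]
force: [0.1, 0.5, -4.2]
finger_gap: 0.615
```

Emit:
{"name": "play_rows", "arguments": {"commands": [0, 0, -0.005, 0, 0.3, 0, 0, 0, 0, 0.3, 0, 0, -0.004, 0, 0.3, 0, 0, 0, 0, 0.3, 0, 0, 0, 0, 0.3, 0, 0, 0, 0, 0.3, 0, 0, 0, 0, 0.3, 0, 0, 0, 0, 0.3, 0, 0, 0, 0, 0.3, 0, 0, 0, 0, 0.3]}}

```text
time: 23.18
position: [0.5963, 0.3232, 0.2513]
eef_rot: [-1.57, -0.002, 0.079]
force: [-1.0, 0.0, 6.9]
finger_gap: 0.615
```

Contact: the rod now carries the weight. Opening gently, waiting, then straight up.

Emit:
{"name": "play_rows", "arguments": {"commands": [0, 0, 0, 0, 0.62, 0, 0, 0, 0, 0.64, 0, 0, 0, 0, 0.67, 0, 0, 0, 0, 0.7, 0, 0, 0, 0, 0.72, 0, 0, 0, 0, 0.72, 0, 0, 0, 0, 0.72, 0, 0, 0, 0, 0.72, 0, 0, 0, 0, 0.72, 0, 0, 0, 0, 0.72]}}

```text
time: 24.02
position: [0.5957, 0.323, 0.2496]
eef_rot: [-1.571, 0.0, 0.079]
force: [0.7, 0.2, 0.3]
finger_gap: 0.722
```

```bash
python3 - wr14 <<'E'
exec(open('near.py').read())
p,d,K,T=snap('scene'); P=cloud(d,K,T)
rep('lid',(.52,.2,.16),(.65,.45,.183)); rep('front',(.55,.2,.1),(.65,.45,.16))
E
```

```text
[0.5957 0.323  0.2497] [-1.571  0.     0.079] [-0.63  0.63  0.11  1.5  -0.08  1.02  1.15] [ 0.3 -0.  -0.1] 0.7179971298504331
lid 1664 rect [0.5958 0.3195] [0.0672 0.1908] 4.6 mean [0.6078 0.3082 0.1739] min [0.558 0.223 0.16 ] max [0.635 0.416 0.183]
front 1515 rect [0.6232 0.3113] [0.1988 0.0568] 78.5 mean [0.6255 0.315  0.1315] min [0.576 0.22  0.1  ] max [0.636 0.414 0.16 ]
```

The tin settled about 3 mm towards -y, so I'm re-centring the fingers before lifting off.

Emit:
{"name": "play_rows", "arguments": {"commands": [0, -0.008, 0, 0, 0.74, 0, -0.008, 0, 0, 0.74, 0, 0, 0, 0, 0.74, 0, 0, 0.01, 0, 0.74, 0, 0, 0.03, 0, 0.74, 0, 0, 0.04, 0, 0.74, 0, 0, 0.06, 0, 0.74, 0, 0, 0.08, 0, 0.74, 0, 0, 0.1, 0, 0.74, 0, 0, 0.1, 0, 0.74]}}

```text
time: 24.95
position: [0.5956, 0.3198, 0.3353]
eef_rot: [-1.571, -0.0, 0.079]
force: [0.5, -0.2, -0.4]
finger_gap: 0.741
```

Emit:
{"name": "play_rows", "arguments": {"commands": [0, 0, 0.1, 0, 0.74, 0, 0, 0.1, 0, 0.74, 0, 0, 0.05, 0, 0.74, 0, 0, 0, 0, 0.74, 0, 0, 0, 0, 0.74, 0, 0, 0, 0, 0.74, 0, 0, 0, 0, 0.74, 0, 0, 0, 0, 0.74, 0, 0, 0, 0, 0.74, 0, 0, 0, 0, 0.74]}}

```text
time: 25.78
position: [0.5957, 0.3198, 0.3832]
eef_rot: [-1.571, 0.001, 0.079]
force: [0.7, 0.7, 0.1]
finger_gap: 0.738
```

```bash
cat > chk.py <<'E'
exec(open('near.py').read())
rep('w-lid',(.52,.2,.155),(.65,.45,.19)); rep('w-knob',(.55,.35,.203),(.65,.43,.222)); rep('w-handle',(.55,.28,.2),(.61,.36,.24))
p,d,K,T=snap('scene'); P=cloud(d,K,T); rep('s-handle',(.58,.28,.222),(.61,.36,.24))
rep('lid',(.52,.2,.155),(.65,.45,.19)); q=box((.52,.2,.155),(.632,.45,.19)); A=np.c_[q[:,:2]-q[:,:2].mean(0),np.ones(len(q))]; print('slope',np.linalg.lstsq(A,q[:,2],rcond=None)[0].round(4))
save('scene5',cv2.resize(p[130:330,300:540],(720,600),interpolation=3))
E
python3 chk.py wr15; sleep 0; python3 chk.py wr16
```

```text
[0.5957 0.3198 0.3833] [-1.571e+00  1.000e-03  7.900e-02] [-0.63  0.53  0.13  1.31 -0.07  1.31  1.14] [ 0.9 -0.4  0. ] 0.7432593504452036
w-lid 13944 rect [0.5969 0.3216] [0.0645 0.1897] 4.7 mean [0.5934 0.3137 0.1745] min [0.557 0.226 0.155] max [0.635 0.418 0.19 ]
w-knob 890 rect [0.5935 0.3823] [0.0152 0.0636] 12.2 mean [0.59   0.3941 0.207 ] min [0.58  0.35  0.203] max [0.601 0.414 0.213]
w-handle 1653 rect [0.5909 0.3197] [0.0479 0.0458] 38.7 mean [0.5897 0.3232 0.2218] min [0.56  0.297 0.2  ] max [0.61  0.35  0.234]
s-handle 53 rect [0.5969 0.321 ] [0.0092 0.0325] 10.4 mean [0.5975 0.3216 0.2267] min [0.592 0.305 0.222] max [0.603 0.337 0.233]
lid 1972 rect [0.5953 0.3195] [0.068  0.1916] 4.9 mean [0.607  0.3119 0.1732] min [0.559 0.222 0.155] max [0.637 0.416 0.19 ]
slope [-0.1554 -0.0349  0.1735]
[0.5957 0.3198 0.3836] [-1.571  0.     0.079] [-0.63  0.53  0.13  1.31 -0.07  1.31  1.14] [-0.5 -0.  -0.6] 0.7396704193988566
w-lid 13966 rect [0.5968 0.3216] [0.0643 0.1895] 4.7 mean [0.5934 0.3137 0.1745] min [0.557 0.225 0.155] max [0.635 0.418 0.19 ]
w-knob 894 rect [0.5934 0.3825] [0.0154 0.0641] 11.8 mean [0.59   0.3942 0.207 ] min [0.58  0.35  0.203] max [0.601 0.415 0.214]
w-handle 1654 rect [0.5904 0.3273] [0.0457 0.0478] 59.1 mean [0.5896 0.3233 0.2218] min [0.56  0.297 0.2  ] max [0.61  0.35  0.234]
s-handle 60 rect [0.5952 0.3218] [0.0287 0.02  ] 61.4 mean [0.5971 0.3216 0.226 ] min [0.583 0.305 0.222] max [0.601 0.339 0.232]
lid 1987 rect [0.596  0.3189] [0.0673 0.1911] 4.2 mean [0.6072 0.3121 0.1731] min [0.559 0.222 0.155] max [0.636 0.416 0.19 ]
slope [-0.1598 -0.0364  0.1734]
```

View pics/scene5.png

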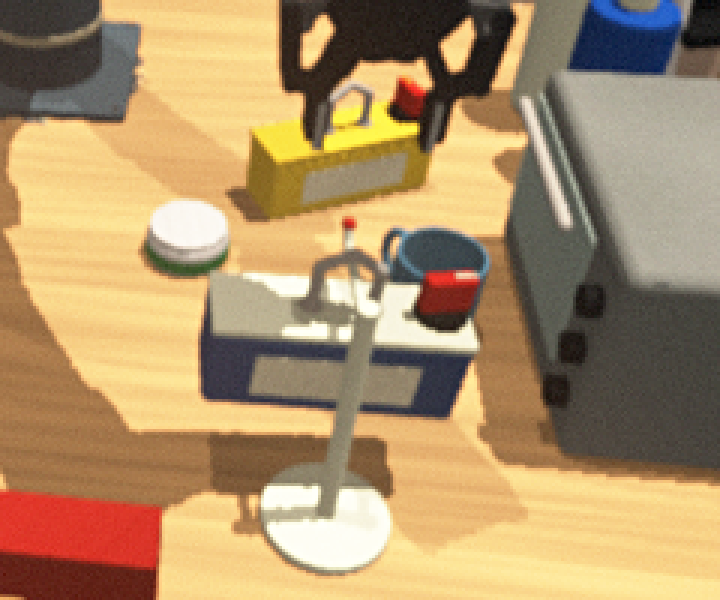

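The tin hangs on the rod with the arch over it at (345,265), roughly level and steady between checks. The knob at (447,295) is still locked. The fingers are clear above, so I'm handing in.

```bash
python3 -c "
from h import *
print(job.hand_in())"
```

```text
the job is handed in; nothing more can be done
None
```

I set the small blue tin level in the rest, turned its knob clockwise about 1.4 rad until it locked, and hung the tin by its handle on the stand's hook. I then drew the gripper up clear and handed the job in at about 26 s of the 72 s allowed; no verdict was given.

**Latch:** after I let go of the knob, the bar stood about 80° from its open position, which matches the locked end stop. The later pictures, up to the last one, also show it locked.

**Hanging position:** the handle measures about (0.597, 0.321) m, against a seat estimate of (0.596, 0.3215) m. Two looks in a row agreed within about 1 mm, so the tin was still.

**Tilt:** this is the one reading that disagreed. The knob end hangs about 3 mm low, roughly 0.05 rad. A plane fitted to the lid in the scene camera's depth gave about 0.16 rad across the lid's width, but it probably took in points from the sides. Both are under the 0.26 rad limit.

**Bystanders:** the arm met no unexpected force, and I saw none of the jars, cans or mug moved. I did not measure their positions again at the end.

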